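# Set the overload stop of a lab bench scale

## Robot

A 6-joint arm with a two-finger parallel gripper is mounted at the origin on the work surface. World frame = base frame: x ahead of the robot, y to its left, z up, the work surface at z = 0. Lengths are in m, angles in rad, forces in N, time in s.
With the tool pointing down it reaches from about 0.35 to 0.775 m from the base axis. Payload 7.3 kg.
Tool frame: the origin (TCP) lies at the very end of the fingers, on their centre line; the grasp point (between the pads) lies 19 mm behind it (robot.pinch_z is the distance from the TCP to the grasp point, in m); z points along the fingers, y is the line along which they close (so a half turn about z gives the same grasp; the last joint's range is limited). The gripper opens to 92 mm and grips with 3 to 60 N. Pads are 19 mm wide; open, the fingers measure 130 mm over their backs; the gripper's body (75 mm by 190 mm) begins 47 mm behind the grasp point.
Start: joints at [0.999, 0.342, 1.524, -0, 1.275, -0.146], TCP at [0.217, 0.478, 0.227] pointing down, gripper open.
Joint ranges: [-2.53, 2.53], [-0.77, 2.02], [0.04, 2.7], [-1, 4.14], [0.28, 2.66], [-3.11, 3.11]. Speed limits (rad/s): [2.57, 2.57, 3.14, 3.14, 3.14, 3.14].

## Interface

Orientations are given as [roll, pitch, yaw] about the fixed x, y, z axes, in that order (R = Rz(yaw) Ry(pitch) Rx(roll)).
In Python, from cell import robot gives the robot as it stands.
- The arm moves only by the tool move_arm, never from a script. Its argument "motion" is a list of rows, each a list of 6 numbers: the shift along the tool's x, y, z in units of 0.1 m (1.0 is 0.1 m), then the turn, a rotation vector about the tool's x, y, z in units of pi rad (1.0 is pi rad). In form: [[dx, dy, dz, rx, ry, rz], ...]. A call has 1 to 12 rows; each row is the pose to reach, as a shift and turn from the pose commanded when the call began, along the tool's axes at that moment, turning the shorter way round; what a row does not reach only later rows make up. A row lasts 1/8 s, in which the tool goes at most 62.5 mm and 10.7 degrees, less where a joint would pass 70% of its speed; a pose out of reach is approached as far as the arm can. A call with a number of a shift or a turn outside -1 to 1 is refused whole. A call with a gripper value outside its range is refused whole. "fingers" is the opening, from -1 (shut) to 1 (fully open), set as the call begins (left out, the last holds). The fingers move at their own pace and stop on an object; "newtons" is the grip in N (left out, the last holds). Time passes only in rows, so rows that repeat a pose let the fingers close. It gives the time, the measured TCP pose, the force, the opening and the grip force at its end, in the units of the state.
- robot.observe(): the state, without advancing time (a new reading comes with each control period).
- robot.read_camera(name): name is "scene" or "top"; returns a dict with "image" (384x512x3 uint8, red, green, blue), "range_z" (384x512 float32, m along the optical axis (not along the pixel's ray), 0 where there is no reading), "vfov" (degrees; the focal length in pixels is half the picture's height over the tangent of half this angle, whatever the lens; pixels are square), "cx", "cy" (the principal point, pixels), "extrinsics" (4x4, takes a point from camera to world coordinates). Camera axes: x right, y up, looking along -z (the intrinsics and any distortion apply to the point x, -y, -z); pixel columns grow to the right and rows downward; lengths in m; the calibration is good to about 2 mm. A picture is of the moment at which its call begins.
- robot.hand_in(): hands the job in; it is judged then, once.
The state is a dict: "time": time; "qpos": joint angles; "qvel": joint speeds; "joint_efforts": joint torques, N m; "tool_pos": TCP position; "tool_rot": TCP orientation; "contact_force": force on the tool from outside, world axes, zero at the start; "torque": the same for the moment, N m; "opening": finger opening in m; "grip_force": force on a finger pad.
Only numpy, scipy, OpenCV 4.12 (cv2) and the standard library are available. Lean on these libraries where they do the work, as an engineer would, in place of code of your own. Each camera call takes 0.05 s, during which the arm holds its last target. There are 200 camera calls.

## Task

Set the bench scale's overload stop under load: first stand the steel test weight gently upright in the middle of the round hub of the scale's aluminium spider and let go of it. Then turn the knurled brass stop screw clockwise until it just bottoms on its pad, finger-tight and not forced, and back it off half a turn. Leave the weight standing on the hub, do not press hard on the spider, and leave everything else on the counter where it is.

Things in the scene. Friction and masses are not known exactly. Their poses are not given: they have to be found in the camera images.
- scale: Compact bench scale standing firmly on the counter (it does not move), platter taken off. White housing 270 (x) x 240 (y) x 40 mm; its dark sloped keypad with display is on the -x side, facing the robot, its open well on the +x side. Origin: centre of the underside, z up.
- spider: The scale's aluminium spider, fixed to the load cell: hub disc 60 mm across, four arms to pillars 20 mm across (x +-72, y +-62 mm from the hub centre, tops 100 mm above the counter), and a lug 26 mm wide from the hub along +y that carries the stop screw, its axis 90 mm from the hub centre. Flat top face 58 mm above the counter. Origin: under the hub at counter height, axes as the scale's.
- hub (a point): Centre of the hub's flat top face, 58 mm above the counter, where the weight is to stand; a circle of 45 mm is scribed round it.
- screw_tip (a point): Lowest point of the rounded tip of the overload stop screw, under the lug. The screw is vertical, M8, and sinks 1 mm per turn clockwise (seen from above). It starts 0.8 to 3.0 rad short of its pad (tip 0.13 to 0.48 mm above it, less than the readings can show), so the pad has to be felt. It stays where it is left, but let go at the bottom it springs back to the mere touch.
- knob (a point): Point to grip on the screw's knurled brass head, on the axis, 10 mm below the head's flat top, 84 mm above the counter; its x axis shows the red line on top and so the head's angle, which says nothing of how far the pad is. Head 26 mm in diameter, 24 mm tall (70 to 94 mm above the counter). Free turning takes about 0.05 N m; from the touch on, about 1 N m more per further radian.
- stop_pad (a point): Centre of the top face of the hardened steel pad, 14 mm across, on the scale's floor, 40 mm above the counter, on which the screw bottoms; z up.
- weight: Stainless test weight of 500 g standing on the counter: cylindrical body 38 mm in diameter and 42 mm tall, above it a neck of 16 mm and a knob of 24 mm, 66 mm tall in all. Origin: centre of the underside, z up.
- strip_pot: White pot with purple cap, 45 mm across, 74 mm tall; bystander. Origin under its centre.
- sample_pot: White pot with pink cap, 45 mm across, 74 mm tall; bystander. Origin under its centre.
- amber_bottle: Amber bottle, 60 mm across, 125 mm tall, at the back; bystander. Origin under its centre.
- stain_bottle: Small white bottle with blue cap, 36 mm across, 85 mm tall, at the back; bystander. Origin under its centre.
- platter: The scale's steel platter, 190 x 220 x 22 mm, lying on the counter behind the scale; bystander. Origin under its centre.
- screwdriver: Screwdriver 190 mm long lying at the right; bystander. Origin under its middle.
- tumbler: Dark green tumbler, 80 mm across, 170 mm tall, at the back left; bystander. Origin under its centre.
- slide_box: Blue slide box 85 x 165 x 32 mm at the back left; bystander. Origin under its centre.
Things that resemble listed ones, but are neither listed nor needed, are in the scene too. Leave any green or orange look-alike of the weight alone.

How it is judged:
On the way, in this order (a step that is already met when the one before it is completed fails the run):
1. the weight stands upright on the hub, let go, within 10 mm of its middle (horizontal distance between weight and hub below 0.01 m and z of weight in the frame of hub between -0.003 and 0.003 m and angle between weight's own z axis and vertical below 0.08 rad and contact force between the fingers and weight below 0.1 N), for 0.2 s.
2. the stop screw has bottomed: turned at least 0.06 rad past the touch (0.01 mm, 0.06 N m), with the weight on the hub (z of screw_tip in the frame of stop_pad below -1e-05 m and horizontal distance between weight and hub below 0.01 m and z of weight in the frame of hub between -0.003 and 0.003 m and angle between weight's own z axis and vertical below 0.08 rad), for 0.1 s.
At the end, for the whole second after the job is handed in: The screw's tip stands half a turn clear of the pad (0.375 to 0.625 mm, that is 135 to 225 degrees backed off from where it touches); the weight stands upright at rest on the hub, within 10 mm of its middle (z of screw_tip in the frame of stop_pad between 0.000375 and 0.000625 m and linear speed of weight below 0.01 m/s and horizontal distance between weight and hub below 0.01 m and z of weight in the frame of hub between -0.003 and 0.003 m and angle between weight's own z axis and vertical below 0.08 rad).
It fails at once if the screw is forced: turned more than 0.5 rad past the touch (0.08 mm, about 0.5 N m) (z of screw_tip in the frame of stop_pad below -8e-05 m).
It fails at once if the weight is dropped or banged onto the spider (over 200 N at the impact; set down at 20 mm/s it makes about 60 N) (contact force between weight and spider above 200 N).
It fails at once if the fingers press on the spider with more than 40 N (contact force between the fingers and spider above 40 N).
It fails at once if a bystander is moved by more than 20 mm (distance of any of strip_pot, sample_pot, amber_bottle, stain_bottle, platter, screwdriver, tumbler, slide_box from where it was at the start of the episode above 0.02 m).
It also fails if it takes over 72 s, if anything falls off the work surface, if the arm or the gripper's body presses on something with over 40 N, if the wrist force passes 120 N, or if a joint passes its speed limit or range.

## Working session

There is one attempt and no reset: what is moved stays moved. The work goes in short steps, Python scripts to look and compute and a tool call to move; the robot and the scene stay as the last step left them, time stands still between calls to the robot, and variables do not carry over. Pictures are saved under pics/ and viewed, at most 10 in all, crops included, and the job is handed in when it is done.

Besides the shell and the picture viewer there is one more tool, called after "Emit:" by a JSON object that holds its "name" and its "arguments". move_arm: Moves the arm, as the interface text tells. Shifts and turns lie within -1 to 1; 1 stands for 0.1 m of shift or pi rad of turn. Its arguments: {"type":"object","properties":{"motion":{"type":"array"},"fingers":{"type":"number"},"newtons":{"type":"number"}},"required":["motion"]}

```bash
ls; mkdir -p pics
cat > h.py <<'E'
import numpy as np,cv2
from cell import robot
def cam(n):
    d=robot.read_camera(n); d['f']=192/np.tan(np.radians(d['vfov'])/2); return d
def pts(d):
    z=d['range_z']; v,u=np.mgrid[0:384,0:512]
    P=np.stack([(u-d['cx'])/d['f']*z,-(v-d['cy'])/d['f']*z,-z,np.ones_like(z)],-1)
    return (P@d['extrinsics'].T)[...,:3]
def ray(d,u,v,h):
    E=d['extrinsics']; r=E[:3,:3]@np.array([(u-d['cx'])/d['f'],-(v-d['cy'])/d['f'],-1]); o=E[:3,3]
    return o+r*(h-o[2])/r[2]
E
python3 - <<'E'
from h import *
o=robot.observe();print(o)
for n in('scene','top'):
    d=cam(n);print(n,{k:v for k,v in d.items() if k not in('image','range_z')})
    cv2.imwrite(f'pics/{n}0.png',cv2.resize(d['image'][...,::-1],(800,600)));np.save(n+'0.npy',d,allow_pickle=True)
E
```

```text
pics
{'time': 0.0, 'qpos': array([ 9.99017640e-01,  3.42713015e-01,  1.52499415e+00,  2.94385704e-05,
        1.27541682e+00, -1.45956287e-01]), 'qvel': array([-6.62299780e-04, -9.84358528e-04, -3.18063089e-04, -4.54819099e-05,
       -9.14144935e-04, -2.90386024e-04]), 'joint_efforts': array([-3.14480189e-03, -4.31243420e+01, -2.44214022e+01,  7.14499829e-02,
        5.61124727e-02, -1.19364522e-04]), 'tool_pos': array([0.21659278, 0.47779847, 0.22605799]), 'tool_rot': array([-3.14008171e+00, -2.50564695e-04,  2.71576147e+00]), 'contact_force': array([-0.54754508,  0.21162007, -0.94546255]), 'torque': array([ 0.01680855, -0.02759556,  0.0960197 ]), 'grip_force': 0.0, 'opening': 0.09196119559664213}
scene {'vfov': 45.44216177833635, 'cx': 249.27526755405015, 'cy': 188.76181101883958, 'extrinsics': array([[-0.623567  , -0.60937922,  0.48971539,  1.28618666],
       [ 0.78176132, -0.48311992,  0.39426435,  0.55595617],
       [-0.00366524,  0.62869078,  0.77764675,  1.17854807],
       [ 0.        ,  0.        ,  0.        ,  1.        ]]), 'f': np.float64(458.51683518266907)}
top {'vfov': 42.15876978051052, 'cx': 260.6332897000919, 'cy': 195.08404522647683, 'extrinsics': array([[-2.26581825e-02,  9.79028575e-01, -2.02459024e-01,
         2.43314328e-01],
       [-9.99742992e-01, -2.23398254e-02,  3.85772748e-03,
         1.44402182e-02],
       [-7.46073799e-04,  2.02494399e-01,  9.79283137e-01,
         1.89508643e+00],
       [ 0.00000000e+00,  0.00000000e+00,  0.00000000e+00,
         1.00000000e+00]]), 'f': np.float64(498.1131765792131)}
```

View pics/scene0.png

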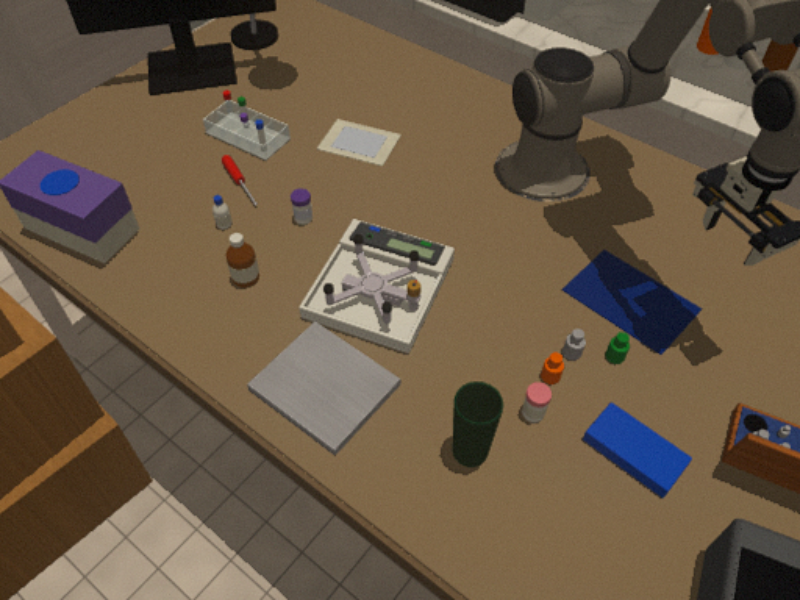

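View pics/top0.png

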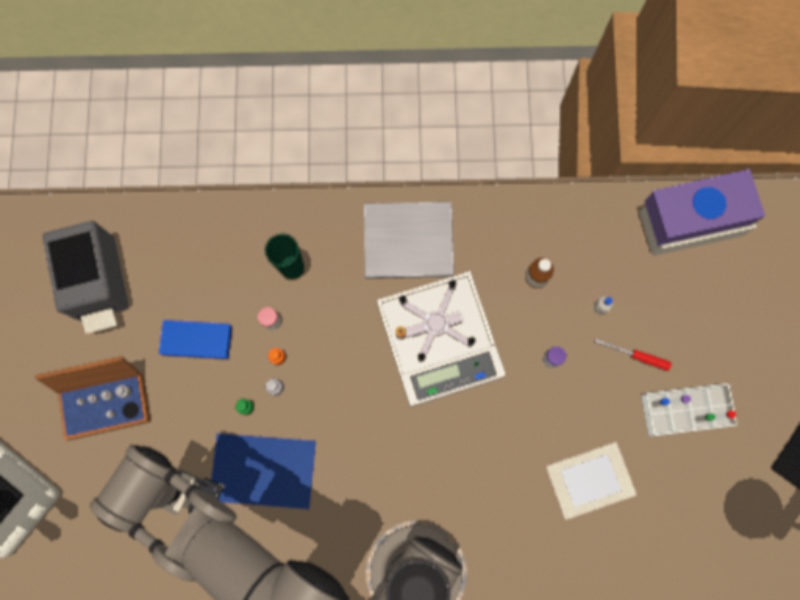

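The scene view shows the steel weight at about (573,345), between the orange and green look-alikes. The hub is at (373,284) and the brass knob at (413,288). In the top view the weight is at (274,387), the hub at (437,323) and the knob at (401,332). Next I'll measure these.

```bash
cat > m.py <<'E'
from h import *
D={n:np.load(n+'0.npy',allow_pickle=True).item() for n in('scene','top')}
def tri(a,b):
    A=np.zeros((3,3));B=np.zeros(3);L=[]
    for n,(u,v) in(('scene',a),('top',b)):
        d=D[n];E=d['extrinsics'];r=E[:3,:3]@np.array([(u-d['cx'])/d['f'],-(v-d['cy'])/d['f'],-1]);r/=np.linalg.norm(r)
        M=np.eye(3)-np.outer(r,r);A+=M;B+=M@E[:3,3];L.append((M,E[:3,3]))
    p=np.linalg.solve(A,B);return p.round(4),[round(float(np.linalg.norm(M@(p-o))),4) for M,o in L]
S=1.5625
for k,a,b in(('weight',(573,345),(274,387)),('hub',(373,284),(437,323)),('knob',(413,284),(401,332))):
    a=np.array(a)/S;b=np.array(b)/S
    print(k,tri(a,b))
for n in D:
    P=pts(D[n]);d=D[n];hsv=cv2.cvtColor(d['image'],cv2.COLOR_RGB2HSV)
    # brass
    m=(hsv[...,0]>12)&(hsv[...,0]<28)&(hsv[...,1]>130)&(P[...,2]>.06)&(P[...,2]<.12)&(d['range_z']>0)
    print(n,'brass',m.sum(),np.argwhere(m).mean(0).round(1),P[m].mean(0).round(4),P[m].max(0).round(4),P[m].min(0).round(4))
    u,v=(np.array({'scene':(573,345),'top':(274,387)}[n])/S).astype(int)
    q=P[v-18:v+18,u-14:u+14].reshape(-1,3);s=hsv[v-18:v+18,u-14:u+14,1].reshape(-1)
    for lo,hi in((.008,.04),(.04,.047),(.055,.08)):
        w=q[(q[:,2]>lo)&(q[:,2]<hi)&(s<90)];print(' weight',lo,len(w),w.mean(0).round(4) if len(w) else '',w.min(0).round(4) if len(w) else '',w.max(0).round(4) if len(w) else '')
    u,v=(np.array({'scene':(373,284),'top':(437,323)}[n])/S).astype(int)
    q=P[v-4:v+5,u-4:u+5].reshape(-1,3);print(' hub',np.median(q,0).round(4))
c=lambda n,x0,y0,w,h,k:cv2.resize(D[n]['image'][y0:y0+h,x0:x0+w,::-1],None,fx=k,fy=k,interpolation=2)
a=c('top',240,170,90,100,4);b=c('scene',185,135,110,100,4)
cv2.imwrite('pics/crop.png',np.hstack([a,b]))
E
python3 m.py
```

```text
weight (array([0.4357, 0.3314, 0.0258]), [0.0, 0.0])
hub (array([ 0.5767, -0.0614,  0.0527]), [0.0023, 0.0023])
knob (array([0.5512, 0.0237, 0.0915]), [0.0002, 0.0002])
scene brass 591 [169.3 360.4] [0.2448 0.1946 0.0881] [0.7287 0.7621 0.1199] [-0.6991 -0.9793  0.06  ]
 weight 0.008 82 [0.4489 0.3358 0.0241] [0.4308 0.3157 0.0084] [0.4556 0.3509 0.0399]
 weight 0.04 43 [0.4424 0.3348 0.0445] [0.425  0.3162 0.0403] [0.4554 0.3512 0.0467]
 weight 0.055 54 [0.4374 0.3328 0.0664] [0.4255 0.3222 0.0553] [0.4481 0.3439 0.0731]
 hub [ 0.5792 -0.0591  0.0598]
top brass 1196 [100.8 383.1] [ 0.9842 -0.4864  0.09  ] [1.4184 0.8476 0.12  ] [ 0.4383 -0.9899  0.0601]
 weight 0.008 63 [0.4424 0.3331 0.0176] [0.3761 0.2854 0.008 ] [0.5094 0.3891 0.0399]
 weight 0.04 26 [0.4324 0.3288 0.0432] [0.4182 0.3145 0.04  ] [0.4512 0.3487 0.0464]
 weight 0.055 31 [0.4361 0.3317 0.0656] [0.4264 0.3211 0.0587] [0.4459 0.341  0.0758]
 hub [ 0.5798 -0.0605  0.0558]
```

View pics/crop.png

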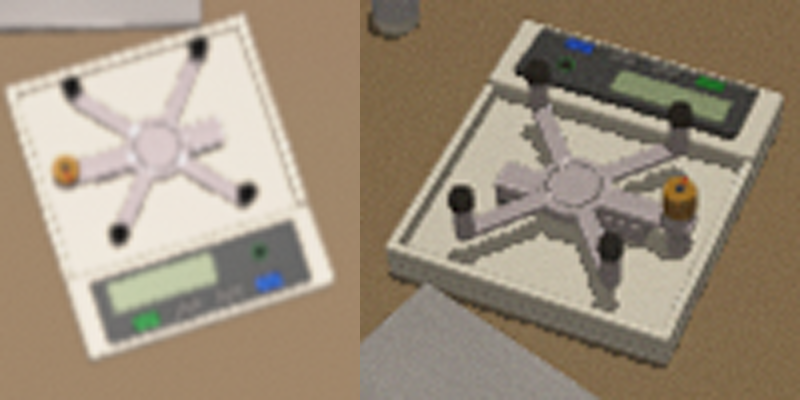

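The crop shows the hub circle at top-crop (158,150) and scene-crop (574,184). The four black pillar caps are clear, with the knob at (66,168) and (680,195). The caps' mean should give the hub centre and yaw precisely.

```bash
cat > m2.py <<'E'
from m import *
print('----')
caps={'top':[(72,87),(199,47),(245,193),(119,234)],'scene':[(250,203-0),(101,197),(179,72),(320,112)]}
# seeds in crop px; scene seeds are pillar tops
off={'top':(240,170),'scene':(185,135)}
W={}
for n in D:
    d=D[n];g=d['image'].max(2).astype(int);P=pts(d)
    L=[]
    for (x,y) in caps[n]:
        if n=='scene' and (x,y)==(250,203): y=245
        u,v=x/4+off[n][0],y/4+off[n][1];u0,v0=int(round(u)),int(round(v))
        sub=g[v0-6:v0+7,u0-6:u0+7];m=(sub<75)
        k,l,st,ce=cv2.connectedComponentsWithStats(m.astype(np.uint8)); i=1+np.argmax(st[1:,4])
        cu,cv_=ce[i]+[u0-6,v0-6]; L.append((cu,cv_)); 
        zz=P[v0-6:v0+7,u0-6:u0+7][l==i]
        print(n,(round(cu,1),round(cv_,1)),st[i],'z',np.percentile(zz[:,2],[50,90]).round(3),ray(d,cu,cv_,.098).round(4))
    W[n]=L
    hsv=cv2.cvtColor(d['image'],cv2.COLOR_RGB2HSV)
    c={'top':(256,212),'scene':(265,183)}[n]
    s=np.s_[c[1]-9:c[1]+10,c[0]-9:c[0]+10]
    m=(hsv[s][...,0]<28)&(hsv[s][...,1]>130)
    if n=='top': 
        cu,cw=np.argwhere(m)[:,1].mean()+c[0]-9,np.argwhere(m)[:,0].mean()+c[1]-9; print('brass',m.sum(),cu,cw,ray(d,cu,cw,.09))
    else:
        Q=P[s][m];t=Q[Q[:,2]>.089];print('brass scene top',len(t),t.mean(0),Q[:,2].max())
print(tri((238.1,180.6),(279.1,207.1)))
# weight & neighbours
for n in D:
    P=pts(D[n]);hsv=cv2.cvtColor(D[n]['image'],cv2.COLOR_RGB2HSV)
    for k,(lo,hi) in {'orange':(3,14),'green':(45,75)}.items():
        m=(P[...,2]>.05)&(P[...,2]<.085)&(hsv[...,0]>lo)&(hsv[...,0]<hi)&(hsv[...,1]>170)&(P[...,0]>.3)&(P[...,0]<.6)&(P[...,1]>.2)&(P[...,1]<.5)
        print(n,k,m.sum(),P[m].mean(0).round(3) if m.any() else '')
E
python3 m2.py | sed -n '/----/,$p'
```

```text
----
scene (np.float64(247.3), np.float64(196.3)) [ 2  3  7  8 42] z [0.1   0.104] [0.6322 0.0216 0.098 ]
scene (np.float64(209.6), np.float64(184.8)) [ 3  4  6  7 34] z [0.099 0.103] [ 0.6688 -0.0963  0.098 ]
scene (np.float64(230.8), np.float64(151.5)) [  0   0  13  11 110] z [0.057 0.102] [ 0.5213 -0.1359  0.098 ]
scene (np.float64(264.9), np.float64(163.8)) [ 0  3 13  8 53] z [0.096 0.102] [ 0.4955 -0.0166  0.098 ]
brass scene top 45 [0.55507662 0.02794762 0.09482642] 0.10153328722357502
top (np.float64(257.5), np.float64(191.5)) [ 4  4  4  4 10] z [0.1   0.104] [0.6286 0.0186 0.098 ]
top (np.float64(289.1), np.float64(181.6)) [ 4  4  3  4 11] z [0.103 0.106] [ 0.6633 -0.0992  0.098 ]
top (np.float64(301.0), np.float64(218.2)) [ 5  5  3  4 10] z [0.096 0.103] [ 0.5254 -0.1379  0.098 ]
top (np.float64(269.2), np.float64(228.2)) [ 4  5  4  4 11] z [0.101 0.105] [ 0.4913 -0.0209  0.098 ]
brass 26 256.0769230769231 212.46153846153845 [0.55170414 0.02554249 0.09      ]
(array([ 0.5759, -0.0612,  0.0572]), [0.0003, 0.0003])
scene orange 61 [0.512 0.329 0.065]
scene green 38 [0.393 0.404 0.065]
top orange 39 [0.509 0.327 0.065]
top green 1 [0.385 0.386 0.053]
```

Emit:
{"name": "move_arm", "arguments": {"motion": [[-0.5,-0.08,0,0,0,0],[-1,-0.16,0,0,0,0],[-1,-0.16,0,0,0,0]], "fingers": 1, "newtons": 25}}

```text
time: 0.48
tool_pos: [0.3035, 0.4206, 0.2263]
tool_rot: [-3.141, 0.0, 2.712]
contact_force: [-0.3, 0.4, -0.4]
opening: 0.0918
grip_force: 0.0
```

Emit:
{"name": "move_arm", "arguments": {"motion": [[-0.5,-0.08,0,0,0,0],[-1,-0.16,0.3,0,0,0],[-1,-0.16,0.6,0,0,0],[-1,-0.16,0.6,0,0,0]]}}

```text
time: 0.98
tool_pos: [0.3842, 0.3657, 0.1646]
tool_rot: [-3.137, -0.003, 2.715]
contact_force: [-0.5, 0.3, -0.6]
opening: 0.0918
grip_force: 0.0
```

Emit:
{"name": "move_arm", "arguments": {"motion": [[-0.3,-0.05,0,0,0,0],[-0.6,-0.1,0.3,0,0,0],[-0.6,-0.1,0.6,0,0,0],[-0.6,-0.1,0.6,0,0,0]]}}

```text
time: 1.48
tool_pos: [0.435, 0.3328, 0.1061]
tool_rot: [-3.139, -0.002, 2.717]
contact_force: [-1.0, 0.3, 0.0]
opening: 0.0918
grip_force: 0.0
```

Run:
```python
from h import *
for n,c in(('scene',(367,221)),('top',(175,247))):
    d=cam(n);P=pts(d);hsv=cv2.cvtColor(d['image'],cv2.COLOR_RGB2HSV)
    cv2.imwrite(f'pics/{n}1.png',cv2.resize(d['image'][c[1]-45:c[1]+45,c[0]-45:c[0]+45,::-1],None,fx=4,fy=4,interpolation=2))
cv2.imwrite('pics/c1.png',np.hstack([cv2.imread('pics/scene1.png'),cv2.imread('pics/top1.png')]))
o=robot.observe();print(o['time'],o['tool_pos'],o['tool_rot'],o['torque'])
```

```text
1.575 [0.43630027 0.3336769  0.10829523] [3.14005003e+00 8.57671514e-04 2.71713311e+00] [ 0.01904135  0.02242788 -0.00020817]
```

View pics/c1.png

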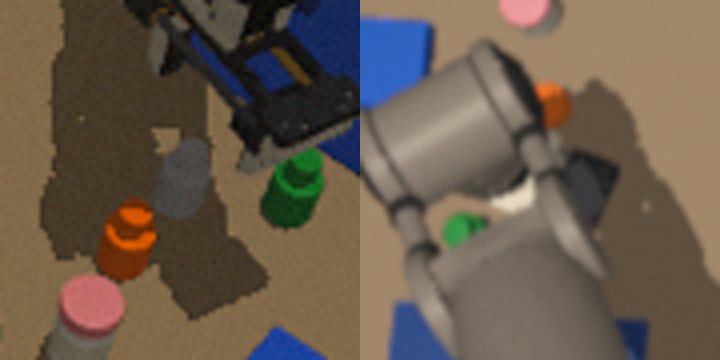

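The scene crop shows the open fingers above the weight at about (183,180) in the left half, clear of the green and orange look-alikes. I'll descend, then close.

Emit:
{"name": "move_arm", "arguments": {"motion": [[0,0,0.3,0,0,0],[0,0,0.6,0,0,0],[0,0,0.8,0,0,0],[0,0,0.92,0,0,0],[0,0,0.92,0,0,0]]}}

```text
time: 2.2
tool_pos: [0.4364, 0.333, 0.0153]
tool_rot: [3.141, 0.0, 2.716]
contact_force: [-0.4, -0.6, 0.6]
opening: 0.0914
grip_force: 0.0
```

Emit:
{"name": "move_arm", "arguments": {"motion": [[0,0,0,0,0,0],[0,0,0,0,0,0],[0,0,0,0,0,0],[0,0,0,0,0,0],[0,0,0,0,0,0],[0,0,0,0,0,0],[0,0,0,0,0,0]], "fingers": -1, "newtons": 25}}

```text
time: 3.08
tool_pos: [0.4359, 0.3321, 0.0147]
tool_rot: [-3.141, -0.0, 2.716]
contact_force: [-1.5, -2.6, 3.2]
opening: 0.0374
grip_force: 25.0
```

Emit:
{"name": "move_arm", "arguments": {"motion": [[0,0,-0.2,0,0,0],[0,0,-0.5,0,0,0],[0,0,-0.9,0,0,0],[0,0,-0.9,0,0,0]]}}

```text
time: 3.58
tool_pos: [0.4378, 0.3335, 0.1068]
tool_rot: [3.137, 0.003, 2.716]
contact_force: [-0.6, -0.2, -5.1]
opening: 0.0371
grip_force: 25.0
```

Emit:
{"name": "move_arm", "arguments": {"motion": [[-0.2,-0.2,-0.2,0,0,0],[-0.5,-0.5,-0.4,0,0,0],[-0.8,-0.8,-0.6,0,0,0],[-0.97,-0.99,-0.6,0,0,0]]}}

```text
time: 4.08
tool_pos: [0.4845, 0.2006, 0.1641]
tool_rot: [3.141, 0.0, 2.714]
contact_force: [0.3, 0.5, -4.8]
opening: 0.0368
grip_force: 25.0
```

Emit:
{"name": "move_arm", "arguments": {"motion": [[-0.3,-0.3,0,0,0,0],[-0.65,-0.65,0,0,0,0],[-0.97,-0.99,0,0,0,0]]}}

```text
time: 4.45
tool_pos: [0.5307, 0.0707, 0.1623]
tool_rot: [-3.141, -0.003, 2.716]
contact_force: [1.0, -0.3, -4.8]
opening: 0.037
grip_force: 25.0
```

Emit:
{"name": "move_arm", "arguments": {"motion": [[-0.3,-0.3,0,0,0,0],[-0.6,-0.65,0,0,0,0],[-0.85,-0.88,0,0,0,0],[-0.97,-0.99,0,0,0,0],[-0.97,-0.99,0,0,0,0],[-0.97,-0.99,0,0,0,0]]}}

```text
time: 5.2
tool_pos: [0.5779, -0.0568, 0.164]
tool_rot: [3.141, -0.002, 2.717]
contact_force: [-0.2, 0.1, -5.4]
opening: 0.0373
grip_force: 25.0
```

Run:
```python
from h import *
o=robot.observe();p=o['tool_pos'];y=o['tool_rot'][2];print(o['time'],p,o['tool_rot'],o['torque'],o['qpos'])
d=np.array([.5775,-.060])-p[:2];print('tool dxy',d@[np.cos(y),np.sin(y)],d@[np.sin(y),-np.cos(y)])
d=cam('scene');P=pts(d);cv2.imwrite('pics/c2.png',cv2.resize(d['image'][90:240,170:320,::-1],None,fx=4,fy=4,interpolation=2))
```

```text
5.2 [ 0.57792449 -0.05682866  0.16397731] [ 3.14131301e+00 -1.87574673e-03  2.71668235e+00] [ 0.03787847  0.00980369 -0.02098547] [-2.30314437e-01  4.98008384e-01  1.45748480e+00  6.86816180e-04
  1.18788582e+00 -1.37645738e+00]
tool dxy -0.0009206024172840403 -0.0030643223913576927
```

View pics/c2.png

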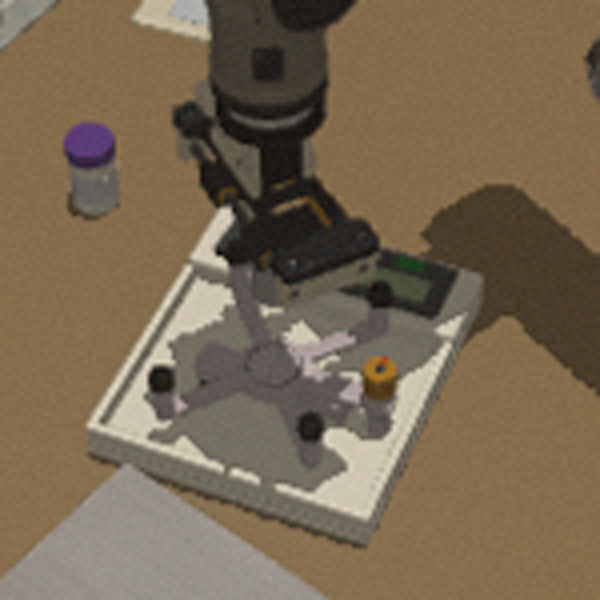

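The weight is held upright above the hub, whose circle is at (273,365). I'll correct by 3 mm and descend, slowly at the end.

Emit:
{"name": "move_arm", "arguments": {"motion": [[-0.01,-0.03,0,0,0,0],[-0.01,-0.03,0.25,0,0,0],[-0.01,-0.03,0.5,0,0,0],[-0.01,-0.03,0.7,0,0,0],[-0.01,-0.03,0.8,0,0,0],[-0.01,-0.03,0.85,0,0,0],[-0.01,-0.03,0.86,0,0,0],[-0.01,-0.03,0.86,0,0,0]]}}

```text
time: 6.25
tool_pos: [0.5787, -0.0614, 0.0794]
tool_rot: [3.141, 0.001, 2.716]
contact_force: [-0.2, 0.0, -4.1]
opening: 0.0371
grip_force: 25.0
```

Emit:
{"name": "move_arm", "arguments": {"motion": [[0,0,0.01,0,0,0],[0,0,0.015,0,0,0],[0,0,0.02,0,0,0],[0,0,0.025,0,0,0],[0,0,0.03,0,0,0],[0,0,0.03,0,0,0]]}}

```text
time: 7.0
tool_pos: [0.5782, -0.0613, 0.0756]
tool_rot: [3.142, -0.0, 2.716]
contact_force: [-0.5, -0.1, -5.1]
opening: 0.0373
grip_force: 25.0
```

Emit:
{"name": "move_arm", "arguments": {"motion": [[0,0,0.005,0,0,0],[0,0,0.01,0,0,0],[0,0,0.015,0,0,0],[0,0,0.02,0,0,0],[0,0,0.02,0,0,0]]}}

```text
time: 7.62
tool_pos: [0.5783, -0.0613, 0.0737]
tool_rot: [3.141, -0.0, 2.716]
contact_force: [-0.6, 0.2, -4.7]
opening: 0.0372
grip_force: 25.0
```

Emit:
{"name": "move_arm", "arguments": {"motion": [[0,0,0.005,0,0,0],[0,0,0.01,0,0,0],[0,0,0.01,0,0,0]]}}

```text
time: 8.0
tool_pos: [0.5783, -0.0613, 0.0728]
tool_rot: [3.142, 0.0, 2.716]
contact_force: [-0.6, -0.1, -3.8]
opening: 0.0371
grip_force: 25.0
```

Emit:
{"name": "move_arm", "arguments": {"motion": [[0,0,0.003,0,0,0],[0,0,0.006,0,0,0],[0,0,0.006,0,0,0]]}}

```text
time: 8.38
tool_pos: [0.5784, -0.0613, 0.0727]
tool_rot: [3.141, 0.001, 2.716]
contact_force: [-3.5, 0.7, 3.3]
opening: 0.0372
grip_force: 25.0
```

Emit:
{"name": "move_arm", "arguments": {"motion": [[0,0,0,0,0,0],[0,0,0,0,0,0],[0,0,0,0,0,0],[0,0,0,0,0,0],[0,0,0,0,0,0]], "fingers": 0.6}}

```text
time: 9.0
tool_pos: [0.5783, -0.0613, 0.0721]
tool_rot: [3.142, 0.0, 2.716]
contact_force: [1.2, -0.8, 0.4]
opening: 0.0733
grip_force: 0.0
```

Emit:
{"name": "move_arm", "arguments": {"motion": [[0,0,-0.2,0,0,0],[0,0,-0.5,0,0,0],[0,0,-1,0,0,0],[0,0,-1,0,0,0]]}}

```text
time: 9.5
tool_pos: [0.5806, -0.0618, 0.1764]
tool_rot: [3.14, 0.008, 2.716]
contact_force: [-0.4, -0.3, -0.0]
opening: 0.0735
grip_force: 0.0
```

Run:
```python
from h import *
o=robot.observe();p=o['tool_pos'];y=o['tool_rot'][2];print(o['time'],p,o['tool_rot'],o['opening'],o['torque'])
d=np.array([.5525,.0262])-p[:2];print('tool dxy',d@[np.cos(y),np.sin(y)],d@[np.sin(y),-np.cos(y)])
for i in range(3):
  d=cam('scene')
P=pts(d);cv2.imwrite('pics/c3.png',cv2.resize(d['image'][90:240,170:320,::-1],None,fx=4,fy=4,interpolation=2))
print(robot.observe()['torque'])
```

```text
9.5 [ 0.58055867 -0.06181966  0.17635199] [3.13988216 0.00835791 2.71581738] 0.07349956551972436 [-0.03599503  0.02518468  0.0243171 ]
tool dxy 0.061908047065360794 0.06857216887045538
[-0.00019294  0.04723935  0.02318816]
```

View pics/c3.png

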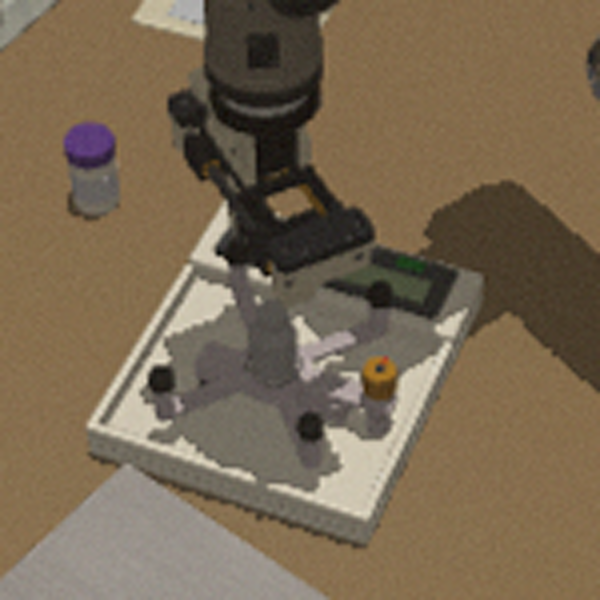

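The weight stands upright on the hub circle, let go, at (272,345). Now I'll move above the knob at (380,378), turning the wrist so that it can go both ways.

Emit:
{"name": "move_arm", "arguments": {"motion": [[0.2,0.2,0,0,0,0.04],[0.4,0.45,0,0,0,0.09],[0.595,0.69,0,0,0,0.14],[0.595,0.69,0,0,0,0.19],[0.595,0.69,0,0,0,0.19],[0.595,0.69,0,0,0,0.19],[0.595,0.69,0,0,0,0.19]], "fingers": 0.2}}

```text
time: 10.52
tool_pos: [0.5525, 0.0257, 0.1717]
tool_rot: [-3.141, -0.0, 2.12]
contact_force: [-0.1, -0.2, 0.2]
opening: 0.0552
grip_force: 0.0
```

Run:
```python
from h import *
for n in('scene','top'):
    d=cam(n);P=pts(d);hsv=cv2.cvtColor(d['image'],cv2.COLOR_RGB2HSV)
    c=(265,183)
    if n=='scene': cv2.imwrite('pics/c4.png',cv2.resize(d['image'][90:240,170:320,::-1],None,fx=4,fy=4,interpolation=2))
o=robot.observe();p=o['tool_pos'];y=o['tool_rot'][2];print(o['time'],p,o['tool_rot'],o['torque'],o['qpos'])
d=np.array([.5525,.0262])-p[:2];print('tool dxy',d@[np.cos(y),np.sin(y)],d@[np.sin(y),-np.cos(y)])
```

```text
10.625 [0.55261589 0.02578128 0.17194013] [-3.14144018e+00 -1.88707234e-04  2.11934089e+00] [-0.03891153  0.01158899  0.02616137] [-9.19597070e-02  4.41671017e-01  1.52867503e+00  6.53257871e-05
  1.17148163e+00 -6.40529692e-01]
tool dxy 0.0004177189147269722 0.00011945489543363464
```

View pics/c4.png

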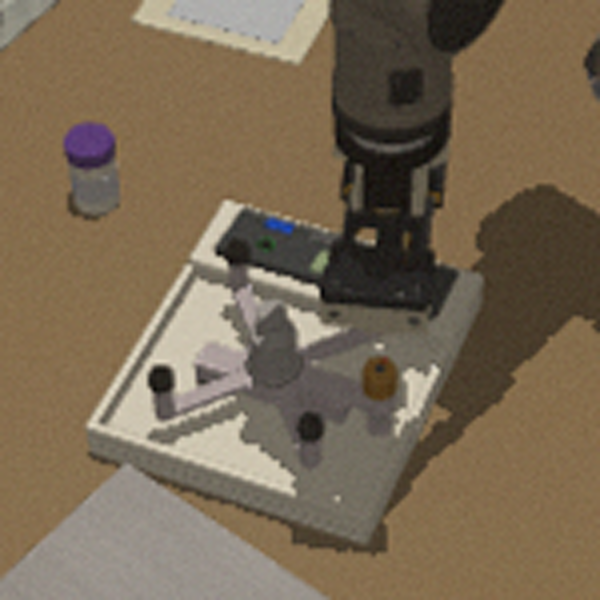

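The hand is above the knob (380,378), opening 55 mm, with the weight clear to the left. Descending.

Emit:
{"name": "move_arm", "arguments": {"motion": [[0,0,0.2,0,0,0],[0,0,0.45,0,0,0],[0,0,0.65,0,0,0],[0,0,0.7,0,0,0]]}}

```text
time: 11.12
tool_pos: [0.5519, 0.026, 0.101]
tool_rot: [-3.14, -0.001, 2.119]
contact_force: [-0.3, 0.6, -0.4]
opening: 0.0552
grip_force: 0.0
```

Emit:
{"name": "move_arm", "arguments": {"motion": [[0,0,0.15,0,0,0],[0,0,0.3,0,0,0],[0,0,0.35,0,0,0],[0,0,0.35,0,0,0]]}}

```text
time: 11.62
tool_pos: [0.5525, 0.0261, 0.0668]
tool_rot: [-3.141, -0.0, 2.119]
contact_force: [0.3, 0.4, -0.4]
opening: 0.0551
grip_force: 0.0
```

Emit:
{"name": "move_arm", "arguments": {"motion": [[0,0,0,0,0,0],[0,0,0,0,0,0],[0,0,0,0,0,0],[0,0,0,0,0,0],[0,0,0,0,0,0],[0,0,0,0,0,0],[0,0,0,0,0,0]], "fingers": -1, "newtons": 20}}

```text
time: 12.5
tool_pos: [0.5528, 0.0261, 0.0673]
tool_rot: [3.141, 0.0, 2.119]
contact_force: [-0.3, 0.2, 2.7]
opening: 0.0254
grip_force: 20.0
```

```bash
cat > s.py <<'E'
from h import *
o=robot.observe();print(o['time'],o['tool_pos'].round(4),o['tool_rot'].round(4),'F',o['contact_force'].round(2),'T',o['torque'].round(4),o['opening'],'q6',o['qpos'][5].round(4),o['joint_efforts'][5].round(4))
E
python3 s.py
```

```text
12.5 [0.5528 0.0261 0.0673] [3.1411e+00 3.0000e-04 2.1188e+00] F [-0.27  0.18  2.7 ] T [-0.1183  0.0323  0.0208] 0.02542095606042622 q6 -0.6395 -0.0
```

Emit:
{"name": "move_arm", "arguments": {"motion": [[0,0,0,0,0,0.05],[0,0,0.001,0,0,0.1],[0,0,0.001,0,0,0.15],[0,0,0.001,0,0,0.2],[0,0,0.001,0,0,0.2]]}}

```text
time: 13.12
tool_pos: [0.5535, 0.0261, 0.0673]
tool_rot: [3.14, -0.0, 1.492]
contact_force: [2.6, 0.6, 0.5]
opening: 0.0255
grip_force: 20.0
```

```bash
python3 s.py
```

```text
13.125 [0.5535 0.0261 0.0673] [ 3.1396e+00 -3.0000e-04  1.4920e+00] F [2.6  0.61 0.55] T [ 0.0531 -0.6075  0.0072] 0.025474727118132125 q6 -0.0127 0.9343
```

```bash
cat > s.py <<'E'
from h import *
L=[]
for i in range(4):
    if i: robot.read_camera('top')
    L.append(robot.observe())
f=lambda k:np.array([o[k] for o in L])
print(L[-1]['time'],'z',L[-1]['tool_pos'][2].round(4),'yaw',f('tool_rot')[:,2].round(3),'F',f('contact_force').mean(0).round(1),'T',f('torque').mean(0).round(3),'Tz',f('torque')[:,2].round(3),'q6',f('qpos')[-1,5].round(4),'e6',f('joint_efforts')[:,5].round(3))
E
python3 s.py
```

```text
13.275 z 0.0673 yaw [1.492 1.494 1.494 1.493] F [3.1 0.8 0.6] T [ 0.059 -0.698  0.04 ] Tz [0.007 0.036 0.049 0.068] q6 -0.0139 e6 [0.934 0.337 0.103 0.029]
```

Emit:
{"name": "move_arm", "arguments": {"motion": [[0,0,0,0,0,0.04],[0,0,0,0,0,0.04]]}}

```text
time: 13.52
tool_pos: [0.5534, 0.026, 0.0672]
tool_rot: [3.14, -0.0, 1.367]
contact_force: [4.8, 0.2, -0.2]
opening: 0.0256
grip_force: 20.0
```

```bash
python3 s.py
```

```text
13.675 z 0.0673 yaw [1.367 1.369 1.368 1.368] F [5.1 0.6 0.4] T [-0.02  -1.052  0.035] Tz [0.014 0.056 0.01  0.061] q6 0.1114 e6 [ 0.724  0.26   0.035 -0.003]
```

Emit:
{"name": "move_arm", "arguments": {"motion": [[0,0,0,0,0,0.04],[0,0,0,0,0,0.04]]}}

```text
time: 13.92
tool_pos: [0.5534, 0.026, 0.0673]
tool_rot: [3.14, -0.0, 1.241]
contact_force: [5.5, 0.7, 0.1]
opening: 0.0254
grip_force: 20.0
```

```bash
python3 s.py
```

```text
14.075 z 0.0672 yaw [1.241 1.242 1.242 1.242] F [ 5.2  0.4 -0.2] T [-0.099 -1.137  0.047] Tz [0.032 0.025 0.049 0.082] q6 0.2372 e6 [0.573 0.181 0.072 0.048]
```

Emit:
{"name": "move_arm", "arguments": {"motion": [[0,0,0,0,0,0.05],[0,0,0.001,0,0,0.05]]}}

```text
time: 14.32
tool_pos: [0.5535, 0.0259, 0.0672]
tool_rot: [3.139, -0.001, 1.083]
contact_force: [5.8, -0.3, 0.7]
opening: 0.0254
grip_force: 20.0
```

```bash
python3 s.py
```

```text
14.475 z 0.0672 yaw [1.083 1.085 1.085 1.085] F [ 5.9 -0.2  0.7] T [-0.194 -1.17   0.038] Tz [0.011 0.017 0.046 0.077] q6 0.3943 e6 [0.705 0.214 0.078 0.048]
```

Emit:
{"name": "move_arm", "arguments": {"motion": [[0,0,0,0,0,0.04],[0,0,0,0,0,0.04]]}}

```text
time: 14.72
tool_pos: [0.5536, 0.0257, 0.0672]
tool_rot: [3.139, -0.001, 0.958]
contact_force: [6.0, -0.3, 0.3]
opening: 0.0253
grip_force: 20.0
```

```bash
python3 s.py
```

```text
14.875 z 0.0672 yaw [0.958 0.959 0.959 0.959] F [ 6.4 -0.3 -0.1] T [-0.277 -1.183  0.059] Tz [0.071 0.052 0.038 0.074] q6 0.52 e6 [0.573 0.18  0.072 0.047]
```

Emit:
{"name": "move_arm", "arguments": {"motion": [[0,0,0,0,0,0.05],[0,0,0.001,0,0,0.05]]}}

```text
time: 15.12
tool_pos: [0.5537, 0.0256, 0.0672]
tool_rot: [3.139, -0.001, 0.801]
contact_force: [6.0, -0.5, 0.5]
opening: 0.0257
grip_force: 20.0
```

```bash
python3 s.py
```

```text
15.275 z 0.0672 yaw [0.801 0.802 0.802 0.803] F [ 6.3 -0.5  0.1] T [-0.35  -1.169  0.091] Tz [0.093 0.077 0.097 0.095] q6 0.677 e6 [0.762 0.27  0.134 0.103]
```

Emit:
{"name": "move_arm", "arguments": {"motion": [[0,0,0,0,0,0.04],[0,0,0,0,0,0.04]]}}

```text
time: 15.52
tool_pos: [0.5537, 0.0255, 0.0672]
tool_rot: [3.139, -0.001, 0.676]
contact_force: [6.2, -1.3, -0.0]
opening: 0.0253
grip_force: 20.0
```

```bash
python3 s.py
```

```text
15.675 z 0.0672 yaw [0.676 0.677 0.677 0.677] F [ 6.5 -1.6 -0.1] T [-0.413 -1.175  0.223] Tz [0.253 0.243 0.168 0.23 ] q6 0.8024 e6 [0.74  0.347 0.238 0.213]
```

The pad is felt: effort rises from a 0.047 N m baseline to 0.103 at q6 = 0.677 and 0.213 at 0.802. That puts the touch at q6 ≈ 0.625, so the screw is about 0.17 rad past it. Backing off to q6 ≈ -2.517 is 3.32 rad (1.056π).

Emit:
{"name": "move_arm", "arguments": {"motion": [[0,0,0,0,0,-0.05],[0,0,0,0,0,-0.1],[0,0,0,0,0,-0.15],[0,0,-0.001,0,0,-0.2],[0,0,-0.001,0,0,-0.25],[0,0,-0.001,0,0,-0.3],[0,0,-0.002,0,0,-0.35],[0,0,-0.002,0,0,-0.4],[0,0,-0.002,0,0,-0.45],[0,0,-0.002,0,0,-0.5],[0,0,-0.003,0,0,-0.55],[0,0,-0.003,0,0,-0.55]]}}

```text
time: 17.18
tool_pos: [0.5521, 0.026, 0.0673]
tool_rot: [-3.141, -0.001, 2.402]
contact_force: [0.5, -1.0, 5.3]
opening: 0.0254
grip_force: 20.0
```

```bash
python3 s.py
```

```text
17.325 z 0.0673 yaw [2.402 2.4   2.399 2.399] F [ 0.7 -0.8  5.5] T [-0.183 -0.113 -0.031] Tz [-0.013 -0.042 -0.074  0.006] q6 -0.9199 e6 [-0.946 -0.327 -0.1   -0.044]
```

Emit:
{"name": "move_arm", "arguments": {"motion": [[0,0,0,0,0,-0.05],[0,0,0,0,0,-0.1],[0,0,0,0,0,-0.15],[0,0,-0.001,0,0,-0.2],[0,0,-0.001,0,0,-0.25],[0,0,-0.001,0,0,-0.3],[0,0,-0.002,0,0,-0.35],[0,0,-0.002,0,0,-0.4],[0,0,-0.002,0,0,-0.45],[0,0,-0.002,0,0,-0.506],[0,0,-0.002,0,0,-0.506]]}}

```text
time: 18.7
tool_pos: [0.5528, 0.0246, 0.0676]
tool_rot: [-3.14, -0.001, -2.292]
contact_force: [2.4, -6.4, 4.3]
opening: 0.0252
grip_force: 20.0
```

```bash
python3 s.py
```

```text
18.85 z 0.0676 yaw [-2.292 -2.294 -2.294 -2.294] F [ 1.6 -6.   4. ] T [-1.233 -0.379 -0.042] Tz [-0.026 -0.055 -0.046 -0.041] q6 -2.5095 e6 [-0.808 -0.239 -0.082 -0.047]
```

Emit:
{"name": "move_arm", "arguments": {"motion": [[0,0,0,0,0,0],[0,0,0,0,0,0],[0,0,0,0,0,0],[0,0,0,0,0,0]], "fingers": 0.2}}

```text
time: 19.35
tool_pos: [0.5523, 0.0263, 0.0671]
tool_rot: [3.141, -0.0, -2.292]
contact_force: [0.5, 0.8, -0.0]
opening: 0.0544
grip_force: 0.0
```

Emit:
{"name": "move_arm", "arguments": {"motion": [[0,0,-0.2,0,0,0],[0,0,-0.5,0,0,0],[0,0,-0.9,0,0,0],[0,0,-0.9,0,0,0]]}}

```text
time: 19.85
tool_pos: [0.5543, 0.0261, 0.1604]
tool_rot: [-3.137, 0.004, -2.292]
contact_force: [1.0, 0.2, 0.1]
opening: 0.0551
grip_force: 0.0
```

```bash
python3 s.py
python3 - <<'E'
from h import *
d=cam('scene');cv2.imwrite('pics/c5.png',cv2.resize(d['image'][90:240,170:320,::-1],None,fx=4,fy=4,interpolation=2))
E
```

```text
20.0 z 0.1564 yaw [-2.292 -2.292 -2.292 -2.292] F [ 0.5 -0.1 -0. ] T [ 0.099  0.066 -0.022] Tz [ 0.007 -0.016 -0.091  0.012] q6 -2.5118 e6 [-0.    -0.001 -0.     0.001]
```

View pics/c5.png

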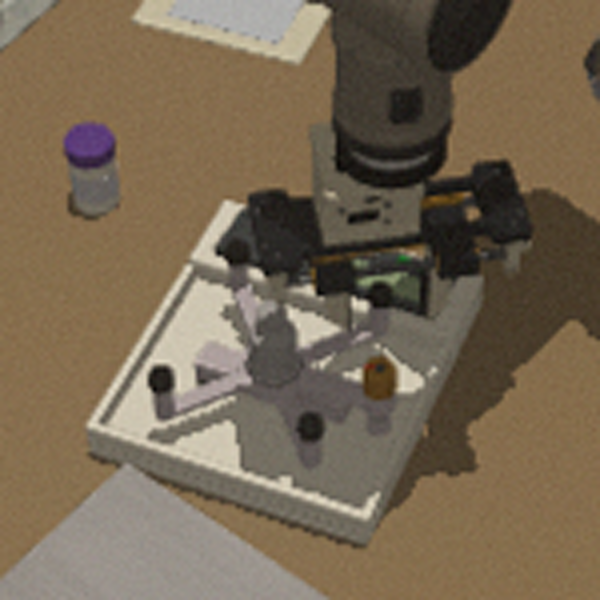

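The weight still stands upright on the hub at (273,345), and the hand is clear of the knob at (380,378). Handing in.

```bash
python3 -c "
from cell import robot
print(robot.hand_in())"
```

```text
the job is handed in; nothing more can be done
None
```

I handed the job in at about 20 s: the weight stands upright on the hub, and the stop screw was bottomed about 0.17 rad past touch, then backed off about 3.13 rad (half a turn); the hand-in call gave no verdict.

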